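Clear the tester: stand the heat-sink modules in their carriers

TASK

Pull the large heat-sink module out of the tester's sprung socket and stand it in the long-slotted carrier, after moving the small module that was left there by mistake into the empty short-slotted carrier. Each module must end upright, fully down and centred in its own slot, with nothing else on the bench disturbed.

Things in the scene. Friction and masses are not known exactly. Their poses are not given: they have to be found in the camera images.
- module_large: Large module, plugged in the tester; goes to carrier_wide: green board 80 mm wide (y), 6 thick (x), 45 high, bevelled foot, a notch in each end; on it an aluminium finned heat sink 52 (y) x 32 (x) x 75 mm high; 120 mm tall, about 0.28 kg. Origin: centre of the foot's underside, z up. Symmetric under half a turn. Grip the heat sink across x or y.
- module_small: Small module, standing loose in carrier_wide (may lean 5 degrees about y); goes to carrier_narrow: green board 55 mm wide (y), 6 thick (x), 45 high, bevelled foot, a notch in each end; on it an aluminium finned heat sink 38 (y) x 28 (x) x 60 mm high; 105 mm tall, about 0.18 kg. Origin: centre of the foot's underside, z up. Symmetric under half a turn. Grip the heat sink across x or y.
- module_done: Bystander: a second small module, exactly like module_small, already standing in its own carrier (carrier_full). Leave it alone.
- tester: Tester: fixed grey block 130 x 130 x 50 mm high, socket slot along y in the middle of its top (82 x 7.5 mm, floor 22 mm above the bench). A sprung roller at its +y end holds the module by its notch; a straight upward pull of about 10 to 18 N frees it, over the first 15 mm. Catch housing on top, 54 mm towards +y: 26 x 22 x 12 mm. Origin: centre of the underside.
- carrier_wide: Slot carrier, a fixed white block 50 (x) x 120 (y) x 35 mm high with one slot in its top, long way along y: 86 mm long, 8 mm wide, 28 mm deep, its floor 7 mm above the bench. Origin: centre of the underside, directly below the slot's middle. The only long slot; at the start the small module stands in it.
- carrier_narrow: Slot carrier, a fixed white block 50 (x) x 120 (y) x 35 mm high with one slot in its top, long way along y: 61 mm long, 8 mm wide, 28 mm deep, its floor 7 mm above the bench. Origin: centre of the underside, directly below the slot's middle. Empty at the start; for the small module.
- carrier_full: Slot carrier, a fixed white block 50 (x) x 120 (y) x 35 mm high with one slot in its top, long way along y: 61 mm long, 8 mm wide, 28 mm deep, its floor 7 mm above the bench. Origin: centre of the underside, directly below the slot's middle. It holds module_done; leave it alone.
- duster: Bystander: tall spray can, 64 mm across, 200 mm high, close beside the tester, either beyond its +x face or beyond its -y face. The only thing among the others taller than 145 mm: it is in the way of the gripper's body. Origin: centre of the underside.
- tape: Bystander: roll of masking tape lying flat, 80 mm across, 48 mm high, on the other of those two sides of the tester. Origin: centre of the underside.
- jar: Bystander: clear screw jar, 56 mm across, 70 mm high. Origin: centre of the underside.
- flux: Bystander: amber bottle, 56 mm across, 135 mm high. Origin: centre of the underside.
- spool: Bystander: grey spool standing on end, 64 mm across, 60 mm high. Origin: centre of the underside.
- driver: Bystander: black-handled screwdriver lying on the bench, 200 mm long, 26 mm thick. Origin: middle of its length, on the bench.
Mind the look-alikes: they are no part of the job. Leave any black look-alike of the module_large alone.

How it is judged:
By the outcome, as a careful person would: the job done as asked, in the order asked, and still so for the second after the job is handed in, with the robot touching nothing.
It also fails if it takes over 72 s, if anything falls off the work surface, if the arm or the gripper's body presses on something with over 40 N, if the wrist force passes 120 N, or if a joint passes its speed limit or range.

ROBOT

A 7-joint arm with a two-finger parallel gripper is mounted at the origin on the work surface. World frame = base frame: x ahead of the robot, y to its left, z up, the work surface at z = 0. Lengths are in m, angles in rad, forces in N, time in s.
With the tool pointing down it reaches from about 0.425 to 0.875 m from the base axis. Payload 4.7 kg.
Tool frame: the origin (TCP) lies between the finger pads; the fingertips stand tips_ahead ahead of it and the grasp point (between the pads) lies 3 mm ahead of it (tips_ahead is the distance from the TCP to the fingertips, in m); z points along the fingers, y is the line along which they close (so a half turn about z gives the same grasp; the last joint's range is limited). The gripper opens to 87 mm and grips with 3 to 60 N. Pads are 19 mm wide; open, the fingers measure 117 mm over their backs; the gripper's body (75 mm by 190 mm) begins 51 mm behind the grasp point.
Start: joints at [1.277, 0.321, -0.07, 1.45, 0.023, 1.371, -0.057], TCP at [0.197, -0.619, 0.245] pointing down, gripper open.
Joint ranges: [-2.86, 2.86], [-0.3, 2.09], [-1.38, 1.24], [0.06, 2.45], [-1.56, 4.7], [0.09, 2.05], [-2.69, 2.69]. Speed limits (rad/s): [2.57, 2.57, 3.14, 3.14, 3.14, 3.14, 3.14].

INTERFACE

Orientations are given as [roll, pitch, yaw] about the fixed x, y, z axes, in that order (R = Rz(yaw) Ry(pitch) Rx(roll)).
In Python, from cell import state, read_camera, camera_params, hand_in, find_in, tips_ahead gives the robot as it stands. The module is installed in compiled form; this text tells all that it offers.
- The arm moves only by the tool step_arm, never from a script. Its argument "deltas" is a list of rows, each an object of numbers: "x", "y", "z": the shift along the world's x, y, z in cm; "wx", "wy", "wz": the turn, a rotation vector about the world's x, y, z in rad; "gripper": the opening, from -1 (shut) to 1 (fully open). In form: [{"x": .., "y": .., "z": .., "wx": .., "wy": .., "wz": .., "gripper": ..}, ...]. A call has 1 to 20 rows; each row is the pose to reach, as a shift and turn from the pose commanded when the call began; what a row does not reach only later rows make up. A row lasts 1/8 s, in which the tool goes at most 62.5 mm and 10.7 degrees, less where a joint would pass 70% of its speed; a pose out of reach is approached as far as the arm can. A call with a gripper value outside its range is refused whole. The fingers move at their own pace and stop on an object; "grip_force" is the grip in N (left out, the last holds). Time passes only in rows, so rows that repeat a pose let the fingers close. It gives the time, the measured TCP pose, the force, the opening and the grip force at its end, in the units of the state.
- state(): the state, without advancing time (a new reading comes with each control period).
- read_camera(name): name is "scene" or "top" or "wrist"; returns (picture, depth): 480x640x3 uint8, red, green, blue; 480x640 float32, m along the optical axis (not along the pixel's ray), 0 where there is no reading.
- camera_params(name): a dict with "fx", "fy", "cx", "cy" (pixels), "D" ([k1, k2, p1, p2, k3] as OpenCV has them; the pictures are not rectified), "camera_from_world" (4x4, takes a point from world to camera coordinates). Camera axes: x right, y up, looking along -z (the intrinsics and any distortion apply to the point x, -y, -z); pixel columns grow to the right and rows downward; lengths in m; the calibration is good to about 2 mm. A picture is of the moment at which its call begins: read the wrist's pose just before it. camera_params takes no time and is no camera call; for the wrist camera it gives the pose at the moment of the call.
- hand_in(): hands the job in; it is judged then, once.
Trained networks look in the newest picture that a camera, given by its name, has taken for a name from the list of things; names that differ only in an ending like _2 or _b are one class to them, and where a whole thing is asked for, a point or a joint stands for the part that bears it (a point fixed in the world has none). Each returns a list of dicts, best first, with "p" (0 to 1); they miss things now and then, are a little off and sometimes report something else, mostly with a low value. They report only what shows in the picture. A call takes as long as a camera call. They do not tell look-alikes from the thing itself.
- find_in(camera, target): "location" ([x, y, z] in m, in the coordinates of the camera as it stood for that picture, good to about 4 mm: the middle of the surface that is visible of it).
The state is a dict: "time": time; "joint_positions": joint angles; "joint_velocities": joint speeds; "tau": joint torques, N m; "ee_pos": TCP position; "ee_rot": TCP orientation; "force": force on the tool from outside, world axes, zero at the start; "ft_torque": the same for the moment, N m; "width": finger opening in m; "grip_force": force on a finger pad.
Only numpy, scipy, OpenCV 4.12 (cv2) and the standard library are available. Lean on these libraries where they do the work, as an engineer would, in place of code of your own. Each camera call takes 0.05 s, during which the arm holds its last target. There are 200 camera calls.

## Working session

There is one attempt and no reset: what is moved stays moved. The work goes in short steps, Python scripts to look and compute and a tool call to move; the robot and the scene stay as the last step left them, time stands still between calls to the robot, and variables do not carry over. Pictures are saved under pics/ and viewed, at most 10 in all, crops included, and the job is handed in when it is done.

Besides the shell and the picture viewer there is one more tool, called after "Call:" in YAML: its name, and indented under it one key for each argument. step_arm: Moves the arm, as the interface text tells. Its arguments: {"type":"object","properties":{"deltas":{"type":"array","items":{"type":"object","properties":{"x":{"type":"number"},"y":{"type":"number"},"z":{"type":"number"},"wx":{"type":"number"},"wy":{"type":"number"},"wz":{"type":"number"},"gripper":{"type":"number"}}}},"grip_force":{"type":"number"}},"required":["deltas"]}

```bash
mkdir -p pics; cat > h.py <<'E'
import numpy as np, cv2, json
from cell import *
def snap(n,tag):
    P=camera_params(n); im,d=read_camera(n)
    cv2.imwrite(f'pics/{tag}.png',im[:,:,::-1]); np.savez(f'pics/{tag}.npz',im=im,d=d,**{k:np.array(v) for k,v in P.items()})
    return im,d,P
def world(P,d):
    h,w=d.shape; v,u=np.mgrid[0:h,0:w].astype(float)
    K=np.array([[P['fx'],0,P['cx']],[0,P['fy'],P['cy']],[0,0,1.]])
    n=cv2.undistortPoints(np.stack([u.ravel(),v.ravel()],1)[:,None],K,np.array(P['D'],float))[:,0]
    z=d.ravel(); p=np.stack([n[:,0]*z,-n[:,1]*z,-z],1)
    T=np.linalg.inv(np.array(P['camera_from_world'])); p=p@T[:3,:3].T+T[:3,3]
    p[z<=0]=np.nan
    return p.reshape(h,w,3)
def cw(P,loc):
    T=np.linalg.inv(np.array(P['camera_from_world'])); return T[:3,:3]@np.array(loc)+T[:3,3]
E
python3 - <<'E'
from h import *
s=state(); print({k:np.round(v,3).tolist() for k,v in s.items()}, tips_ahead)
for n in('scene','top'):
    im,d,P=snap(n,n); print(n,np.round(np.linalg.inv(np.array(P['camera_from_world'])),3).tolist(),P['fx'],P['D'])
    for t in 'module_large module_small tester carrier_wide carrier_narrow carrier_full duster tape jar flux spool driver'.split():
        print(t,[(round(r['p'],2),np.round(cw(P,r['location']),3).tolist()) for r in find_in(n,t)[:4]])
E
```

```text
{'time': 0.0, 'joint_positions': [1.277, 0.322, -0.07, 1.452, 0.023, 1.371, -0.057], 'joint_velocities': [0.0, -0.001, -0.001, 0.002, -0.001, 0.002, 0.0], 'tau': [-0.0, -49.129, -0.404, -31.253, -0.064, 0.044, 0.0], 'ee_pos': [0.197, -0.619, 0.243], 'ee_rot': [-3.14, 0.0, 0.308], 'force': [0.157, -0.852, -0.893], 'ft_torque': [-0.001, -0.015, -0.024], 'grip_force': 0.0, 'width': 0.087} 0.022
scene [[-0.763, -0.399, 0.508, 1.351], [0.646, -0.496, 0.58, 0.9], [0.021, 0.771, 0.637, 1.08], [0.0, 0.0, 0.0, 1.0]] 623.0810685662944 [-0.05271575  0.          0.          0.          0.        ]
module_large [(0.97, [0.389, -0.301, 0.09]), (0.95, [0.392, -0.418, 0.074]), (0.75, [0.547, -0.151, 0.068]), (0.73, [0.529, -0.296, 0.11])]
module_small [(0.92, [0.694, 0.195, 0.092]), (0.69, [0.542, -0.258, 0.049])]
tester [(0.96, [0.537, -0.261, 0.051])]
carrier_wide [(0.75, [0.7, 0.21, 0.032])]
carrier_narrow [(0.59, [0.491, 0.073, 0.035])]
carrier_full [(0.8, [0.548, 0.345, 0.039]), (0.61, [0.494, 0.072, 0.035])]
duster [(0.57, [0.64, -0.252, 0.122])]
tape [(0.61, [0.495, -0.409, 0.051])]
jar [(0.8
[... 376 characters left out ...]
0.95, [0.536, -0.153, 0.122]), (0.91, [0.391, -0.416, 0.115]), (0.88, [0.374, -0.308, 0.109]), (0.87, [0.685, -0.419, 0.103])]
module_small [(0.68, [0.679, 0.18, 0.104]), (0.57, [0.716, 0.401, 0.022]), (0.21, [0.511, -0.296, 0.134])]
tester [(0.71, [0.503, -0.293, 0.052])]
carrier_wide [(0.57, [0.66, 0.161, 0.04])]
carrier_narrow [(0.85, [0.479, 0.066, 0.038])]
carrier_full [(0.82, [0.524, 0.312, 0.038])]
duster [(0.81, [0.611, -0.265, 0.195])]
tape [(0.59, [0.525, -0.413, 0.055])]
jar [(0.8, [0.71, -0.035, 0.074]), (0.58, [0.526, -0.416, 0.052])]
flux [(0.57, [0.399, 0.167, 0.097])]
spool [(0.65, [0.401, -0.165, 0.061]), (0.26, [0.515, -0.293, 0.133])]
driver [(0.97, [0.719, 0.399, 0.021])]
```

View pics/scene.png

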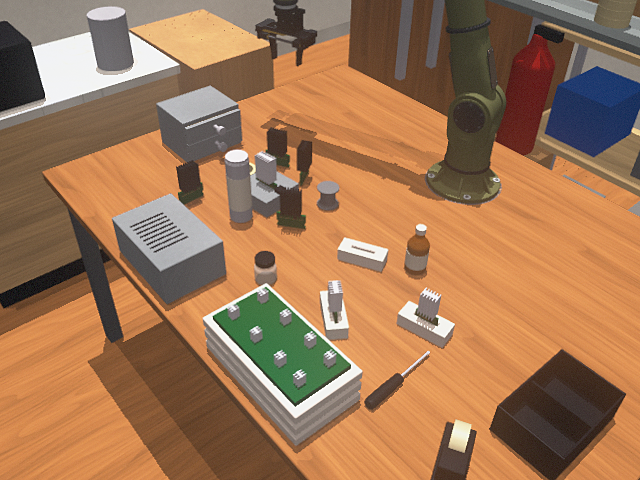

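View pics/top.png

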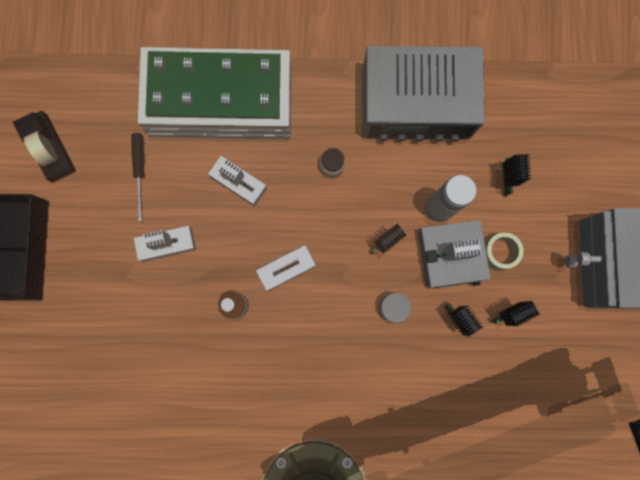

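The scene view shows the arm at the back. The tester has the large module at about (265,180), with the duster in front of it. The small module is at (335,300) in its carrier, the empty carrier at (362,253), and the bystander module at (428,310). In the top view these are the tester at (455,255), the wide carrier at (237,180), the empty narrow carrier at (286,268) and the full carrier at (163,243). Black look-alikes surround the tester.

```bash
cat >> h.py <<'E'
def load(tag):
    z=np.load(f'pics/{tag}.npz'); return z['im'],z['d'],z
def patch(W,c,r,z0,z1):
    m=(np.hypot(W[...,0]-c[0],W[...,1]-c[1])<r)&(W[...,2]>z0)&(W[...,2]<z1)
    return W[m],m
def rect(p):
    (c,s,a)=cv2.minAreaRect((p[:,:2]*1000).astype(np.float32)); 
    if s[0]<s[1]: s=s[::-1]; a+=90
    return np.round(c,1),np.round(s,1),round((a-90+90)%180-90,1)  # yaw of 'long axis is y'
E
python3 - <<'E'
from h import *
s=state();R=cv2.Rodrigues(np.zeros(3))[0]
from scipy.spatial.transform import Rotation as Ro
Rt=Ro.from_euler('xyz',s['ee_rot']).as_matrix()
P=camera_params('wrist');T=np.linalg.inv(np.array(P['camera_from_world']))
print('wristcam in tool',np.round(Rt.T@(T[:3,3]-s['ee_pos']),4).tolist(),np.round(Rt.T@T[:3,:3],3).tolist(),P['fx'],P['cx'],P['D'])
for tag in('top','scene'):
    im,d,P=load(tag);W=world(P,d)
    for n,c,r,z0,z1 in [('wide',(.68,.18),.085,.025,.045),('narrow',(.483,.067),.085,.025,.045),('full',(.535,.32),.085,.025,.045),('tester',(.52,-.28),.11,.04,.056),
      ('small',(.69,.19),.06,.095,.125),('large',(.52,-.29),.06,.13,.155),('done',(.54,.33),.06,.095,.125),('duster',(.61,-.265),.06,.18,.22),('flux',(.41,.175),.05,.08,.15),('jar',(.71,-.035),.05,.06,.08),('spool',(.4,-.16),.05,.05,.07)]:
        p,m=patch(W,c,r,z0,z1); print(tag,n,len(p),*( (rect(p),np.round(np.percentile(p[:,2],[5,50,95]),4)) if len(p)>8 else ()))
E
```

```text
wristcam in tool [0.0835, -0.0021, -0.1393] [[-0.001, 0.954, 0.301], [1.0, 0.001, 0.0], [-0.0, 0.301, -0.954]] 383.43261609360326 319.2005050758218 [-0.0307568  0.         0.         0.         0.       ]
top wide 836 (array([675.9, 177.6]), array([121. ,  50.7]), -33.4) [0.0304 0.036  0.0404]
top narrow 1185 (array([482. ,  67.2]), array([119.8,  50.5]), 28.1) [0.0313 0.0359 0.0401]
top full 937 (array([533.3, 332.5]), array([122.6,  51. ]), 13.7) [0.0313 0.0361 0.0406]
top tester 3054 (array([ 538.4, -308.8]), array([179.3, 154.9]), -83.2) [0.0453 0.0503 0.0543]
top small 265 (array([679.4, 182.2]), array([39.1, 28.7]), -33.0) [0.097  0.1108 0.1162]
top large 385 (array([ 515.5, -302.1]), array([55.2, 32.3]), 8.4) [0.1322 0.1408 0.1455]
top done 291 (array([533.9, 332.3]), array([40.4, 29.3]), 13.1) [0.0974 0.1116 0.1164]
top duster 878 (array([ 621.9, -275.6]), array([62.5, 61.8]), -65.3) [0.1868 0.2    0.2036]
top flux 555 (array([399.9, 176. ]), array([54.1, 51.6]), 0.8) [0.0847 0.0976 0.1377]
top jar 414 (array([715.7, -32.2]), array([48.8, 47.9]), -87.3) [0.0656 0.0704 0.0748]
[... 397 characters left out ...]
.1, -274.6]), array([185.9, 148.3]), -47.5) [0.044  0.0504 0.0544]
scene small 235 (array([681.8, 181.2]), array([45.3, 28.6]), -33.3) [0.0981 0.1107 0.1146]
scene large 198 (array([ 516.1, -304.2]), array([59.5, 45.7]), 8.5) [0.1308 0.1402 0.1462]
scene done 222 (array([535.4, 331.2]), array([39. , 35.3]), 13.0) [0.0977 0.1101 0.1154]
scene duster 375 (array([ 625.8, -276.4]), array([68.4, 60.3]), -1.2) [0.1834 0.199  0.2041]
scene flux 411 (array([408.8, 180.9]), array([54.7, 43.2]), 42.5) [0.0828 0.0993 0.1357]
scene jar 281 (array([719.3, -33.3]), array([50.4, 50.2]), 30.7) [0.0623 0.0701 0.0736]
scene spool 250 (array([ 400.8, -171.5]), array([64.6, 60.3]), -57.3) [0.056  0.0604 0.0645]
```

Call:
step_arm:
  deltas:
    - {"z":5}
    - {"x":49.5,"y":82.2,"z":5,"wz":0.684,"gripper":1}
    - {"x":49.5,"y":82.2,"z":5,"wz":0.684}
    - {"x":49.5,"y":82.2,"z":5,"wz":0.684}
    - {"x":49.5,"y":82.2,"z":5,"wz":0.684}
    - {"x":49.5,"y":82.2,"z":5,"wz":0.684}
    - {"x":49.5,"y":82.2,"z":5,"wz":0.684}
    - {"x":49.5,"y":82.2,"z":5,"wz":0.684}
    - {"x":49.5,"y":82.2,"z":5,"wz":0.684}
    - {"x":49.5,"y":82.2,"z":5,"wz":0.684}
    - {"x":49.5,"y":82.2,"z":5,"wz":0.684}
    - {"x":49.5,"y":82.2,"z":5,"wz":0.684}
    - {"x":49.5,"y":82.2,"z":5,"wz":0.684}
    - {"x":49.5,"y":82.2,"z":5,"wz":0.684}
    - {"x":49.5,"y":82.2,"z":5,"wz":0.684}
    - {"x":49.5,"y":82.2,"z":5,"wz":0.684}
    - {"x":49.5,"y":82.2,"z":5,"wz":0.684}
    - {"x":49.5,"y":82.2,"z":5,"wz":0.684}

```text
invalid input
```

```bash
cat > m.py <<'E'
from h import *
import sys
def meas(tag,items):
    im,d,P=load(tag);W=world(P,d)
    for n,c,r,z0,z1 in items:
        p,m=patch(W,c,r,z0,z1)
        if len(p)>8: print(tag,n,len(p),*rect(p),np.round(np.percentile(p[:,2],[5,50,95]),4))
        else: print(tag,n,len(p))
E
python3 - <<'E'
from m import *
s=state();print(s['time'],np.round(s['ee_pos'],4),np.round(s['ee_rot'],3),np.round(s['joint_positions'],2))
snap('wrist','w1')
meas('w1',[('wide',(.676,.178),.085,.03,.040),('small',(.679,.182),.06,.105,.12),('fins',(.679,.182),.06,.07,.12),('board',(.679,.182),.06,.042,.055)])
E
```

```text
1.3 [ 0.1969 -0.6195  0.2446] [3.142 0.    0.308] [ 1.28  0.32 -0.07  1.45  0.02  1.37 -0.06]
w1 wide 0
w1 small 0
w1 fins 0
w1 board 0
```

View pics/w1.png

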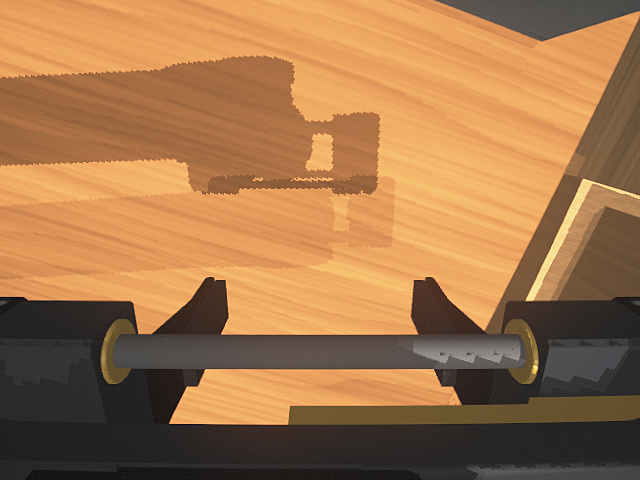

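The picture was taken from the start pose because the move was refused. It shows only the bench, with the fingers at rows 280-400. I'll resend with full rows.

Call:
step_arm:
  deltas:
    - {"x":0,"y":0,"z":5,"wx":0,"wy":0,"wz":0,"gripper":1}
    - {"x":49.5,"y":82.2,"z":5,"wx":0,"wy":0,"wz":0.684,"gripper":1}
    - {"x":49.5,"y":82.2,"z":5,"wx":0,"wy":0,"wz":0.684,"gripper":1}
    - {"x":49.5,"y":82.2,"z":5,"wx":0,"wy":0,"wz":0.684,"gripper":1}
    - {"x":49.5,"y":82.2,"z":5,"wx":0,"wy":0,"wz":0.684,"gripper":1}
    - {"x":49.5,"y":82.2,"z":5,"wx":0,"wy":0,"wz":0.684,"gripper":1}
    - {"x":49.5,"y":82.2,"z":5,"wx":0,"wy":0,"wz":0.684,"gripper":1}
    - {"x":49.5,"y":82.2,"z":5,"wx":0,"wy":0,"wz":0.684,"gripper":1}
    - {"x":49.5,"y":82.2,"z":5,"wx":0,"wy":0,"wz":0.684,"gripper":1}
    - {"x":49.5,"y":82.2,"z":5,"wx":0,"wy":0,"wz":0.684,"gripper":1}
    - {"x":49.5,"y":82.2,"z":5,"wx":0,"wy":0,"wz":0.684,"gripper":1}
    - {"x":49.5,"y":82.2,"z":5,"wx":0,"wy":0,"wz":0.684,"gripper":1}
    - {"x":49.5,"y":82.2,"z":5,"wx":0,"wy":0,"wz":0.684,"gripper":1}
    - {"x":49.5,"y":82.2,"z":5,"wx":0,"wy":0,"wz":0.684,"gripper":1}
    - {"x":49.5,"y":82.2,"z":5,"wx":0,"wy":0,"wz":0.684,"gripper":1}
    - {"x":49.5,"y":82.2,"z":5,"wx":0,"wy":0,"wz":0.684,"gripper":1}
    - {"x":49.5,"y":82.2,"z":5,"wx":0,"wy":0,"wz":0.684,"gripper":1}
    - {"x":49.5,"y":82.2,"z":5,"wx":0,"wy":0,"wz":0.684,"gripper":1}
    - {"x":49.5,"y":82.2,"z":5,"wx":0,"wy":0,"wz":0.684,"gripper":1}

```text
time: 3.72
ee_pos: [0.6919, 0.201, 0.2946]
ee_rot: [3.141, 0.001, 0.99]
force: [-0.1, -0.2, 0.1]
width: 0.0872
grip_force: 0.0
```

```bash
python3 - <<'E'
from m import *
s=state();print(s['time'],np.round(s['ee_pos'],4),np.round(s['ee_rot'],3),np.round(s['joint_positions'],2))
snap('wrist','w2')
meas('w2',[('wide',(.676,.178),.085,.03,.040),('small',(.679,.182),.06,.105,.12),('fins',(.679,.182),.06,.07,.12),('board',(.679,.182),.06,.042,.055)])
E
```

```text
3.725 [0.6919 0.201  0.2946] [3.141e+00 1.000e-03 9.900e-01] [ 0.14  0.56 -0.76  1.14  0.38  1.57 -1.11]
w2 wide 3115 [676.3 177.8] [120.8  50. ] -33.1 [0.0325 0.034  0.0354]
w2 small 1010 [682.7 180.9] [38.3 27.7] -33.7 [0.1061 0.1108 0.1121]
w2 fins 1597 [682.1 181.3] [38.7 29.2] -32.8 [0.0794 0.1095 0.1119]
w2 board 86 [687.8 199.4] [31.2 15.1] 85.1 [0.0449 0.0514 0.0546]
```

View pics/w2.png

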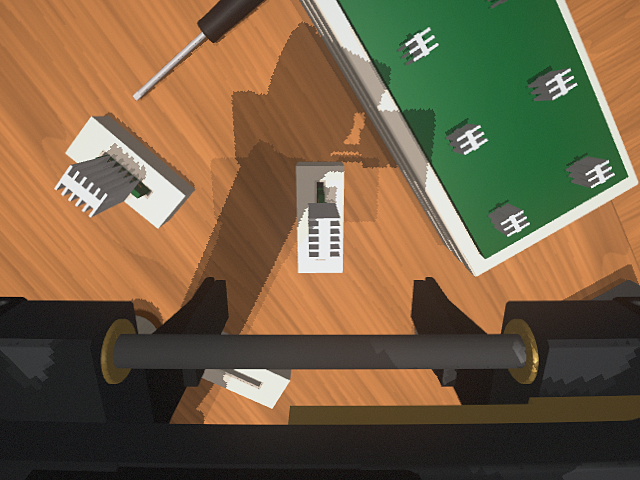

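The wrist view shows the small module in the wide carrier at (322,235), the full carrier at (125,175), and the empty narrow carrier partly behind the bar at (250,385). All measured heights agree with the text: carrier top 0.034, module top 0.111. Next I'll look at the narrow carrier.

Call:
step_arm:
  deltas:
    - {"x":-19.3,"y":-10.9,"z":0,"wx":0,"wy":0,"wz":0,"gripper":1}
    - {"x":-19.3,"y":-10.9,"z":0,"wx":0,"wy":0,"wz":0,"gripper":1}
    - {"x":-19.3,"y":-10.9,"z":0,"wx":0,"wy":0,"wz":0,"gripper":1}
    - {"x":-19.3,"y":-10.9,"z":0,"wx":0,"wy":0,"wz":0,"gripper":1}
    - {"x":-19.3,"y":-10.9,"z":0,"wx":0,"wy":0,"wz":0,"gripper":1}
    - {"x":-19.3,"y":-10.9,"z":0,"wx":0,"wy":0,"wz":0,"gripper":1}

```text
time: 4.53
ee_pos: [0.4994, 0.0927, 0.2952]
ee_rot: [3.139, -0.0, 0.99]
force: [0.1, 0.1, 0.6]
width: 0.0867
grip_force: 0.0
```

```bash
python3 - <<'E'
from m import *
s=state();print(s['time'],np.round(s['ee_pos'],4),np.round(s['ee_rot'],3),np.round(s['joint_positions'],2))
im,d,P=snap('wrist','w3')
meas('w3',[('narrow',(.483,.067),.085,.03,.040),('slot',(.483,.067),.045,-.01,.027)])
# dark slot pixels inside top face
W=world(P,d);g=im.max(2);m=(np.hypot(W[...,0]-.483,W[...,1]-.067)<.04)&(g<90)
print('slotdark',m.sum(),rect(W[m]),np.percentile(W[m][:,2],[5,50,95]))
# dark-pixel centroid on top plane: white face with slot hole: centroid via rays at z=.035
E
```

```text
4.525 [0.4994 0.0927 0.2952] [ 3.139 -0.     0.99 ] [ 0.59  0.03 -0.83  1.7   0.03  1.42 -0.83]
w3 narrow 4584 [481.5  67.2] [120.2  50.9] 28.0 [0.0325 0.034  0.0353]
w3 slot 1633 [486.6  62.8] [89.5 73.7] -48.6 [-0.0021 -0.0002  0.0232]
slotdark 10 (array([470.9,  80.5]), array([23.3,  0.7]), 29.3) [0.00638316 0.00705331 0.00831981]
```

Call:
step_arm:
  deltas:
    - {"x":18.2,"y":8.9,"z":0,"wx":0,"wy":0,"wz":0,"gripper":1}
    - {"x":18.2,"y":8.9,"z":0,"wx":0,"wy":0,"wz":0,"gripper":1}
    - {"x":18.2,"y":8.9,"z":0,"wx":0,"wy":0,"wz":0,"gripper":1}
    - {"x":18.2,"y":8.9,"z":0,"wx":0,"wy":0,"wz":0,"gripper":1}
    - {"x":18.2,"y":8.9,"z":-14,"wx":0,"wy":0,"wz":0,"gripper":1}
    - {"x":18.2,"y":8.9,"z":-14,"wx":0,"wy":0,"wz":0,"gripper":1}
    - {"x":18.2,"y":8.9,"z":-14,"wx":0,"wy":0,"wz":0,"gripper":1}
    - {"x":18.2,"y":8.9,"z":-20.4,"wx":0,"wy":0,"wz":0,"gripper":1}
    - {"x":18.2,"y":8.9,"z":-20.4,"wx":0,"wy":0,"wz":0,"gripper":1}
    - {"x":18.2,"y":8.9,"z":-20.4,"wx":0,"wy":0,"wz":0,"gripper":1}
    - {"x":18.2,"y":8.9,"z":-20.4,"wx":0,"wy":0,"wz":0,"gripper":1}

```text
time: 5.95
ee_pos: [0.6828, 0.1836, 0.0943]
ee_rot: [3.138, -0.004, 0.992]
force: [-0.1, -0.7, 0.8]
width: 0.0873
grip_force: 0.0
```

Call:
step_arm:
  deltas:
    - {"x":0,"y":0,"z":0,"wx":0,"wy":0,"wz":0,"gripper":-0.2}
    - {"x":0,"y":0,"z":0,"wx":0,"wy":0,"wz":0,"gripper":-0.2}
    - {"x":0,"y":0,"z":0,"wx":0,"wy":0,"wz":0,"gripper":-0.4}
    - {"x":0,"y":0,"z":0,"wx":0,"wy":0,"wz":0,"gripper":-0.5}
    - {"x":0,"y":0,"z":0,"wx":0,"wy":0,"wz":0,"gripper":-0.6}
    - {"x":0,"y":0,"z":0,"wx":0,"wy":0,"wz":0,"gripper":-0.6}
  grip_force: 25

```text
time: 6.7
ee_pos: [0.6809, 0.1825, 0.0905]
ee_rot: [-3.142, 0.0, 0.992]
force: [1.0, -0.0, -0.9]
width: 0.0349
grip_force: 0.4
```

Call:
step_arm:
  deltas:
    - {"x":0,"y":0,"z":0,"wx":0,"wy":0,"wz":0,"gripper":-0.8}
    - {"x":0,"y":0,"z":0,"wx":0,"wy":0,"wz":0,"gripper":-0.8}
    - {"x":0,"y":0,"z":0,"wx":0,"wy":0,"wz":0,"gripper":-0.8}
    - {"x":0,"y":0,"z":0,"wx":0,"wy":0,"wz":0,"gripper":-0.8}
  grip_force: 30

```text
time: 7.2
ee_pos: [0.6809, 0.1825, 0.0906]
ee_rot: [3.142, 0.0, 0.992]
force: [0.2, -0.4, -0.3]
width: 0.0277
grip_force: 30.0
```

```bash
python3 - <<'E'
from m import *
s=state();print(s['time'],np.round(s['ee_pos'],4),np.round(s['ee_rot'],3),np.round(s['force'],1),np.round(s['ft_torque'],2))
im,d,P=snap('top','t2');meas('t2',[('small',(.68,.18),.06,.105,.12)])
im,d,P=snap('scene','s2')
E
```

```text
7.2 [0.6809 0.1825 0.0906] [3.142 0.    0.992] [ 0.2 -0.4 -0.3] [ 0.01 -0.12 -0.01]
t2 small 0
```

Call:
step_arm:
  deltas:
    - {"x":0,"y":0,"z":2,"wx":0,"wy":0,"wz":0,"gripper":-0.8}
    - {"x":0,"y":0,"z":5,"wx":0,"wy":0,"wz":0,"gripper":-0.8}
    - {"x":0,"y":0,"z":10,"wx":0,"wy":0,"wz":0,"gripper":-0.8}
    - {"x":0,"y":0,"z":10,"wx":0,"wy":0,"wz":0,"gripper":-0.8}
    - {"x":-5,"y":-2.9,"z":10,"wx":0,"wy":0,"wz":0.17,"gripper":-0.8}
    - {"x":-10,"y":-5.8,"z":10,"wx":0,"wy":0,"wz":0.34,"gripper":-0.8}
    - {"x":-15,"y":-8.7,"z":10,"wx":0,"wy":0,"wz":0.51,"gripper":-0.8}
    - {"x":-19.9,"y":-11.5,"z":10,"wx":0,"wy":0,"wz":0.68,"gripper":-0.8}
    - {"x":-19.9,"y":-11.5,"z":10,"wx":0,"wy":0,"wz":0.85,"gripper":-0.8}
    - {"x":-19.92,"y":-11.53,"z":10,"wx":0,"wy":0,"wz":1.069,"gripper":-0.8}
    - {"x":-19.92,"y":-11.53,"z":10,"wx":0,"wy":0,"wz":1.069,"gripper":-0.8}
    - {"x":-19.92,"y":-11.53,"z":10,"wx":0,"wy":0,"wz":1.069,"gripper":-0.8}
    - {"x":-19.92,"y":-11.53,"z":5,"wx":0,"wy":0,"wz":1.069,"gripper":-0.8}
    - {"x":-19.92,"y":-11.53,"z":5,"wx":0,"wy":0,"wz":1.069,"gripper":-0.8}
    - {"x":-19.92,"y":-11.53,"z":5,"wx":0,"wy":0,"wz":1.069,"gripper":-0.8}

```text
time: 9.18
ee_pos: [0.4822, 0.0679, 0.1416]
ee_rot: [3.14, -0.0, 2.061]
force: [0.2, -0.2, -1.5]
width: 0.0275
grip_force: 30.0
```

```bash
python3 - <<'E'
from m import *
s=state();print(s['time'],np.round(s['ee_pos'],4),np.round(s['ee_rot'],3),np.round(s['force'],1),s['width'])
im,d,P=snap('scene','s3'); im2,_,P2=snap('wrist','w4')
W=world(P,d);c=np.linalg.norm(np.where(np.isnan(W),9,W)-[.482,.067,.06],axis=2); v,u=np.unravel_index(c.argmin(),c.shape);print(u,v)
a=cv2.resize(im[v-60:v+60,u-80:u+80],(480,360),interpolation=cv2.INTER_CUBIC); b=cv2.resize(im2,(480,360))
cv2.imwrite('pics/c1.png',np.vstack([a,b])[:600,:,::-1])
E
```

```text
9.175 [0.4822 0.0679 0.1416] [ 3.14  -0.     2.061] [ 0.2 -0.2 -1.5] 0.027517076959611773
365 242
```

View pics/c1.png

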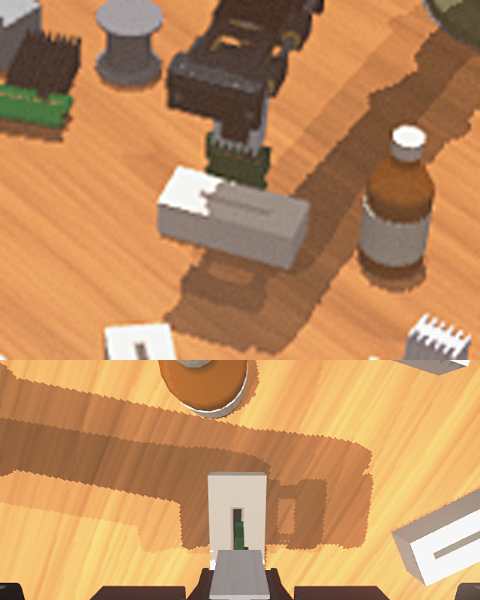

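The scene crop shows the module held upright just above the empty carrier. In the wrist crop the slot is at (237,520) and the board at (240,540), slightly to the right. I'll measure that sideways offset.

```bash
cat >> m.py <<'E'
from scipy.spatial.transform import Rotation as Ro
def toolframe(W,s):
    return (W-np.array(s['ee_pos']))@Ro.from_euler('xyz',s['ee_rot']).as_matrix()
E
python3 - <<'E'
from m import *
s=state()
im,d,P=load('w4');W=world(P,d);t=toolframe(W,s)*1000
c=np.array([.4817,.0672])
print('cmd/meas',np.round(s['ee_pos'],4),np.round(s['ee_rot'],4))
top=(abs(W[...,2]-.034)<.004)&(np.hypot(W[...,0]-c[0],W[...,1]-c[1])<.075)
for v in range(120,260,12):
    u=np.where(top[v])[0]
    if len(u)<10: continue
    g=im[v].max(1).astype(int); inn=np.arange(u[0]+3,u[-1]-2); dk=inn[g[inn]<110]
    z=t[v,u[0]],t[v,u[-1]]
    # intersect rays w/ slot rim: interpolate tool y linearly over u on plane
    f=lambda uu: np.interp(uu,[u[0],u[-1]],[z[0][1],z[1][1]])
    print(v,'x',np.round(z[0][0],0),'edges y',np.round([z[0][1],z[1][1]],1),'mid',round((z[0][1]+z[1][1])/2,2),'slot',np.round([f(dk[0]),f(dk[-1])],1) if len(dk) else '', 'green u',)
gm=(im[...,1].astype(int)>im[...,0]+12)&(im[...,1]>im[...,2].astype(int)+5)&(np.arange(640)[None]>270)&(np.arange(640)[None]<370)&(np.arange(480)[:,None]<260)
for v in range(200,260,8):
    u=np.where(gm[v])[0]
    if len(u)>2: print('g',v,u[0],u[-1],np.round(t[v,u[0]],1),np.round(t[v,u[-1]],1))
E
```

```text
cmd/meas [0.4829 0.0676 0.1422] [3.1392e+00 1.4000e-03 2.0608e+00]
156 x 59.0 edges y [-26.3  23.2] mid -1.56 slot  green u
168 x 51.0 edges y [-26.   23.5] mid -1.28 slot  green u
180 x 44.0 edges y [-26.3  23. ] mid -1.65 slot  green u
192 x 36.0 edges y [-26.4  23.2] mid -1.6 slot  green u
204 x 28.0 edges y [-26.2  22.8] mid -1.67 slot [-5.   1.6] green u
216 x 19.0 edges y [-26.4  22.9] mid -1.76 slot [-5.1  2.9] green u
228 x 12.0 edges y [-26.5  23.2] mid -1.67 slot [-5.   3.7] green u
240 x 3.0 edges y [-26.3  22.7] mid -1.78 slot [-4.5  3.7] green u
252 x -6.0 edges y [-26.4  23. ] mid -1.7 slot [-4.4  7.9] green u
g 216 315 323 [27.5 -2.  78.4] [27.8  2.7 77.3]
g 224 315 323 [27.8 -1.8 60.7] [27.5  2.5 61.7]
g 232 314 323 [27.6 -2.2 46.7] [27.8  2.4 45.9]
g 240 314 324 [25.8 -2.1 39.2] [26.   2.8 38.5]
g 248 276 369 [-15.5 -33.3 143. ] [-15.3  39.3 142.3]
g 256 355 369 [-22.4  28.6 143.5] [-22.4  39.7 143.6]
```

Call:
step_arm:
  deltas:
    - {"x":-0.15,"y":-0.08,"z":0,"wx":0,"wy":0,"wz":0,"gripper":-0.8}
    - {"x":-0.15,"y":-0.08,"z":-1,"wx":0,"wy":0,"wz":0,"gripper":-0.8}
    - {"x":-0.15,"y":-0.08,"z":-1.7,"wx":0,"wy":0,"wz":0,"gripper":-0.8}
    - {"x":-0.15,"y":-0.08,"z":-2.2,"wx":0,"wy":0,"wz":0,"gripper":-0.8}
    - {"x":-0.15,"y":-0.08,"z":-2.6,"wx":0,"wy":0,"wz":0,"gripper":-0.8}
    - {"x":-0.15,"y":-0.08,"z":-3,"wx":0,"wy":0,"wz":0,"gripper":-0.8}
    - {"x":-0.15,"y":-0.08,"z":-3,"wx":0,"wy":0,"wz":0,"gripper":-0.8}

```text
time: 10.15
ee_pos: [0.4801, 0.0665, 0.1103]
ee_rot: [-3.142, -0.0, 2.061]
force: [0.7, 0.3, -2.7]
width: 0.028
grip_force: 30.0
```

Call:
step_arm:
  deltas:
    - {"x":0,"y":0,"z":-0.6,"wx":0,"wy":0,"wz":0,"gripper":-0.8}
    - {"x":0,"y":0,"z":-1.2,"wx":0,"wy":0,"wz":0,"gripper":-0.8}
    - {"x":0,"y":0,"z":-1.7,"wx":0,"wy":0,"wz":0,"gripper":-0.8}
    - {"x":0,"y":0,"z":-1.95,"wx":0,"wy":0,"wz":0,"gripper":-0.8}
    - {"x":0,"y":0,"z":-1.95,"wx":0,"wy":0,"wz":0,"gripper":-0.8}

```text
time: 10.78
ee_pos: [0.4801, 0.0665, 0.0909]
ee_rot: [3.142, -0.0, 2.061]
force: [0.9, 0.2, -1.9]
width: 0.0279
grip_force: 30.0
```

Call:
step_arm:
  deltas:
    - {"x":0.06,"y":0.03,"z":-0.05,"wx":0,"wy":0,"wz":0,"gripper":-0.8}
    - {"x":0.06,"y":0.03,"z":-0.05,"wx":0,"wy":0,"wz":0,"gripper":-0.8}

```text
time: 11.02
ee_pos: [0.4808, 0.0667, 0.0906]
ee_rot: [-3.141, 0.0, 2.061]
force: [0.6, -0.7, -0.6]
width: 0.0278
grip_force: 30.0
```

Call:
step_arm:
  deltas:
    - {"x":0,"y":0,"z":0,"wx":0,"wy":0,"wz":0,"gripper":-0.25}
    - {"x":0,"y":0,"z":0,"wx":0,"wy":0,"wz":0,"gripper":-0.1}
    - {"x":0,"y":0,"z":0,"wx":0,"wy":0,"wz":0,"gripper":0.3}
    - {"x":0,"y":0,"z":0,"wx":0,"wy":0,"wz":0,"gripper":0.7}
    - {"x":0,"y":0,"z":0,"wx":0,"wy":0,"wz":0,"gripper":0.7}
    - {"x":0,"y":0,"z":5,"wx":0,"wy":0,"wz":0,"gripper":1}
    - {"x":0,"y":0,"z":10,"wx":0,"wy":0,"wz":0,"gripper":1}
    - {"x":0,"y":0,"z":15,"wx":0,"wy":0,"wz":0,"gripper":1}
    - {"x":-1.4,"y":2.6,"z":20.4,"wx":0,"wy":0,"wz":0,"gripper":1}
    - {"x":-1.4,"y":2.6,"z":20.4,"wx":0,"wy":0,"wz":0,"gripper":1}
    - {"x":-1.4,"y":2.6,"z":20.4,"wx":0,"wy":0,"wz":0,"gripper":1}

```text
time: 12.4
ee_pos: [0.4666, 0.0922, 0.2941]
ee_rot: [-3.141, 0.001, 2.061]
force: [0.2, -0.2, -1.1]
width: 0.0871
grip_force: 0.0
```

```bash
python3 - <<'E'
from m import *
s=state();print(s['time'],np.round(s['ee_pos'],4),np.round(s['ee_rot'],3),np.round(s['force'],1),s['width'])
im,d,P=snap('wrist','w5')
meas('w5',[('narrow',(.482,.067),.085,.03,.040),('small',(.482,.067),.06,.105,.12),('fins',(.482,.067),.06,.07,.12)])
for t in ('top','scene'):
    snap(t,t+'5'); meas(t+'5',[('narrow',(.482,.067),.085,.025,.045),('small',(.482,.067),.06,.1,.12)])
E
```

```text
12.4 [0.4666 0.0922 0.2941] [-3.141e+00  1.000e-03  2.061e+00] [ 0.2 -0.2 -1.1] 0.08714854134541106
w5 narrow 3069 [481.5  67.5] [120.6  50. ] 27.9 [0.0328 0.0341 0.0354]
w5 small 1006 [485.5  69.3] [38.9 27.6] 27.4 [0.106  0.1107 0.1121]
w5 fins 1624 [484.7  68.8] [39.  29.5] 27.8 [0.0797 0.109  0.1119]
top5 narrow 494 [496.3  40.5] [58.7 51. ] 28.6 [0.031  0.0358 0.0405]
top5 small 60 [490.8  59.2] [27.7 15.7] -60.3 [0.1086 0.1129 0.1157]
scene5 narrow 641 [485.6  66.4] [123.1  60. ] 26.0 [0.0271 0.0352 0.0402]
scene5 small 146 [487.2  67.5] [39.1 34.7] 31.5 [0.1015 0.1103 0.1152]
```

```bash
python3 - <<'E'
from m import *
def slope(tag,c,yaw,z0,z1,r=.03):
    im,d,P=load(tag);W=world(P,d);p,m=patch(W,c,r,z0,z1)
    a=np.radians(yaw);q=p[:,:2]-c; xp=q@[np.cos(a),np.sin(a)];yp=q@[-np.sin(a),np.cos(a)]
    for _ in range(4):
        A=np.c_[xp,yp,np.ones(len(xp))];k=np.linalg.lstsq(A,p[:,2],rcond=None)[0];e=abs(p[:,2]-A@k);g=e<2.5*np.median(e)+1e-4;xp,yp,p=xp[g],yp[g],p[g]
    print(tag,c,len(p),'slopes deg',np.round(np.degrees(k[:2]),2),'z0',k[2].round(4),'xp range',np.percentile(xp,[1,99]).round(4),np.percentile(yp,[1,99]).round(4))
slope('w2',(.682,.181),-33.1,.1,.12);slope('w5',(.4850,.069),28,.1,.12)
slope('w2',(.6763,.1778),-33.1,.03,.04,.07);slope('w5',(.4815,.0675),28,.03,.04,.07)
E
```

```text
w2 (0.682, 0.181) 767 slopes deg [-2.28  0.02] z0 0.1109 xp range [-0.013   0.0143] [-0.0186  0.019 ]
w5 (0.485, 0.069) 777 slopes deg [-2.4   0.13] z0 0.1108 xp range [-0.0131  0.0139] [-0.0188  0.019 ]
w2 (0.6763, 0.1778) 2734 slopes deg [0.02 0.03] z0 0.0341 xp range [-0.0248  0.0246] [-0.0592  0.0596]
w5 (0.4815, 0.0675) 2686 slopes deg [-0.01 -0.04] z0 0.0341 xp range [-0.0247  0.0247] [-0.0592  0.0598]
```

```bash
cat > sl.py <<'E'
from m import *
def slope(tag,c,yaw,z0,z1,r=.03):
    im,d,P=load(tag);W=world(P,d);p,m=patch(W,c,r,z0,z1)
    a=np.radians(yaw);q=p[:,:2]-c; xp=q@[np.cos(a),np.sin(a)];yp=q@[-np.sin(a),np.cos(a)]
    for _ in range(4):
        A=np.c_[xp,yp,np.ones(len(xp))];k=np.linalg.lstsq(A,p[:,2],rcond=None)[0];e=abs(p[:,2]-A@k);g=e<2.5*np.median(e)+1e-4;xp,yp,p=xp[g],yp[g],p[g]
    print(tag,c,len(p),'slopes deg',np.round(np.degrees(k[:2]),2),'z0',k[2].round(4),'xp range',np.percentile(xp,[1,99]).round(4),np.percentile(yp,[1,99]).round(4))
E
python3 - <<'E'
from sl import *
for t in('w2','top','scene'):slope(t,(.535,.332),13.4,.1,.12)
for t in('top','scene'):slope(t,(.680,.182),-33.1,.1,.12);slope(t,(.516,-.303),8.4,.13,.15)
slope('scene5',(.483,.068),28,.1,.12)
E
```

```text
w2 (0.535, 0.332) 960 slopes deg [-1.07  0.32] z0 0.1103 xp range [-0.0184  0.0096] [-0.0172  0.0204]
top (0.535, 0.332) 199 slopes deg [ 5.  -0.1] z0 0.1129 xp range [-0.015   0.0124] [-0.0191  0.0206]
scene (0.535, 0.332) 149 slopes deg [-4.68  2.14] z0 0.1116 xp range [-0.0139  0.0158] [-0.0199  0.0184]
top (0.68, 0.182) 186 slopes deg [-1.4  -1.74] z0 0.1119 xp range [-0.0141  0.0134] [-0.0192  0.0188]
top (0.516, -0.303) 262 slopes deg [ 2.82 -0.62] z0 0.1417 xp range [-0.0159  0.0148] [-0.0262  0.0272]
scene (0.68, 0.182) 163 slopes deg [ 0.48 -2.21] z0 0.1117 xp range [-0.0118  0.0156] [-0.0194  0.0217]
scene (0.516, -0.303) 147 slopes deg [-2.38 -1.94] z0 0.1413 xp range [-0.0169  0.0198] [-0.0275  0.0271]
scene5 (0.483, 0.068) 107 slopes deg [-9.3  -2.03] z0 0.1109 xp range [-0.0123  0.0196] [-0.0219  0.0164]
```

```bash
python3 - <<'E'
from sl import *
meas('w2',[('full',(.533,.332),.085,.03,.040),('done',(.533,.332),.06,.106,.118)])
meas('w5',[('full',(.533,.332),.085,.03,.040),('done',(.533,.332),.06,.106,.118)])
slope('w5',(.533,.332),13.4,.1,.12)
a=load('w5')[0];cv2.imwrite('pics/c2.png',a[:,:,::-1])
E
```

```text
w2 full 4124 [533.9 333.6] [121.3  51.6] 13.6 [0.0322 0.0339 0.0354]
w2 done 1126 [530.  332.6] [38.8 30.2] 13.9 [0.1069 0.1107 0.1121]
w5 full 2976 [540.3 305.1] [63.7 51.6] 13.3 [0.0324 0.0341 0.0356]
w5 done 286 [534.8 316. ] [29.9  8.5] -67.8 [0.1065 0.1104 0.1121]
w5 (0.533, 0.332) 416 slopes deg [-0.54 23.39] z0 0.1145 xp range [-0.0166  0.011 ] [-0.0188 -0.0106]
```

View pics/c2.png

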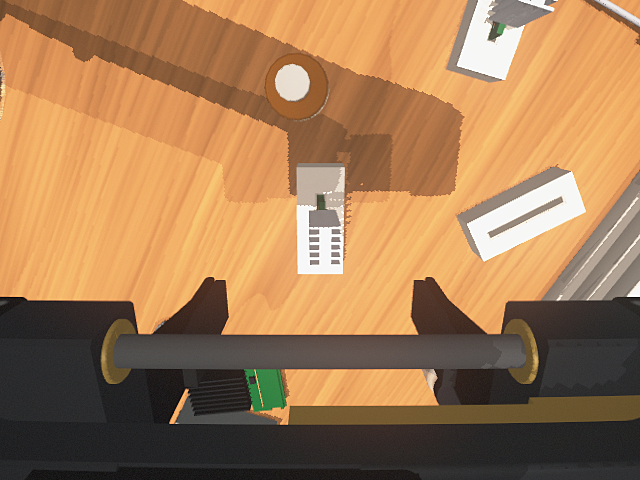

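The small module now sits fully down in the narrow carrier, at (322,235) in the picture. It has a slight slack lean of about 2.4° and so does the bystander. The wide slot at (525,215) is empty. Next I'll look at the tester.

Call:
step_arm:
  deltas:
    - {"x":1.9,"y":-39.8,"z":3.5,"wx":0,"wy":0,"wz":1.227,"gripper":1}
    - {"x":1.9,"y":-39.8,"z":3.5,"wx":0,"wy":0,"wz":1.227,"gripper":1}
    - {"x":1.9,"y":-39.8,"z":3.5,"wx":0,"wy":0,"wz":1.227,"gripper":1}
    - {"x":1.9,"y":-39.8,"z":3.5,"wx":0,"wy":0,"wz":1.227,"gripper":1}
    - {"x":1.9,"y":-39.8,"z":3.5,"wx":0,"wy":0,"wz":1.227,"gripper":1}
    - {"x":1.9,"y":-39.8,"z":3.5,"wx":0,"wy":0,"wz":1.227,"gripper":1}
    - {"x":1.9,"y":-39.8,"z":3.5,"wx":0,"wy":0,"wz":1.227,"gripper":1}
    - {"x":1.9,"y":-39.8,"z":3.5,"wx":0,"wy":0,"wz":1.227,"gripper":1}
    - {"x":1.9,"y":-39.8,"z":3.5,"wx":0,"wy":0,"wz":1.227,"gripper":1}
    - {"x":1.9,"y":-39.8,"z":3.5,"wx":0,"wy":0,"wz":1.227,"gripper":1}
    - {"x":1.9,"y":-39.8,"z":3.5,"wx":0,"wy":0,"wz":1.227,"gripper":1}

```text
time: 13.92
ee_pos: [0.4861, -0.3041, 0.3297]
ee_rot: [-3.141, -0.0, -2.994]
force: [0.2, 0.2, 1.0]
width: 0.087
grip_force: 0.0
```

```bash
python3 - <<'E'
from sl import *
s=state();print(s['time'],np.round(s['ee_pos'],4),np.round(s['ee_rot'],3),np.round(s['joint_positions'],2))
im,d,P=snap('wrist','w6')
meas('w6',[('large',(.516,-.303),.06,.135,.15),('fins',(.516,-.303),.06,.09,.15),('tester',(.516,-.303),.1,.047,.053),('housing',(.516,-.25),.05,.058,.066),('duster',(.622,-.276),.06,.19,.21)])
slope('w6',(.516,-.303),8.4,.13,.15)
# front-image full views of top for small/wide
snap('top','t6');meas('t6',[('small',(.482,.067),.05,.106,.12),('narrow',(.482,.067),.085,.025,.045),('wide',(.676,.178),.085,.025,.045)])
E
```

```text
13.925 [ 0.4861 -0.3041  0.3297] [-3.141 -0.    -2.994] [ 1.21  0.2  -0.81  1.49  0.15  1.51  2.12]
w6 large 1199 [ 511.1 -302.7] [52.  32.4] 8.4 [0.1376 0.141  0.1423]
w6 fins 1950 [ 511.4 -302.6] [52. 33.] 8.2 [0.0992 0.1402 0.1421]
w6 tester 9978 [ 523.5 -317. ] [184.8 163.8] -81.9 [0.0477 0.0491 0.0505]
w6 housing 495 [ 506.9 -254.8] [35.9 25.3] 7.2 [0.0592 0.0611 0.0645]
w6 duster 2306 [ 623.2 -277.6] [59.1 38.1] 9.0 [0.198  0.1991 0.2   ]
w6 (0.516, -0.303) 1001 slopes deg [ 2.07 -0.06] z0 0.1412 xp range [-0.0201  0.0108] [-0.0247  0.0268]
t6 small 153 [486.   68.6] [37.3 28.4] 27.9 [0.1084 0.113  0.1169]
t6 narrow 1020 [482.1  67.1] [119.5  50.8] 27.8 [0.0316 0.036  0.0403]
t6 wide 1145 [676.  177.5] [120.9  50.9] -32.7 [0.0306 0.0358 0.0401]
```

View pics/w6.png

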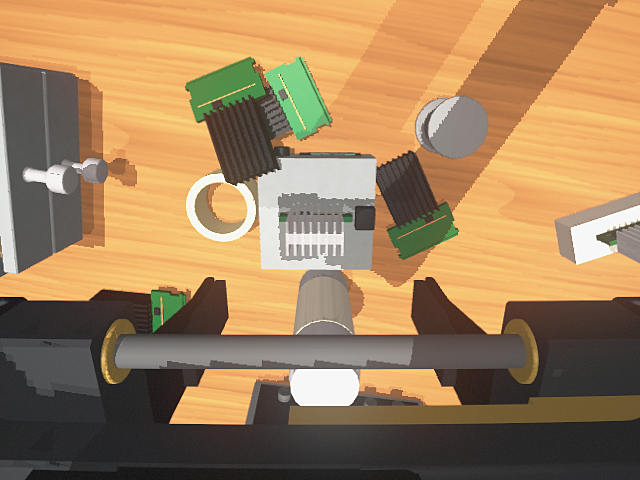

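The wrist view shows the large module upright in the tester at (312,237) and the catch housing at (365,217). The duster is at (322,340) on the +x side. The tape is at (220,205), and black look-alikes stand around. Module top measures 0.141, as expected. Now the grasp.

Call:
step_arm:
  deltas:
    - {"x":2.6,"y":0.15,"z":-5,"wx":0,"wy":0,"wz":0,"gripper":1}
    - {"x":2.6,"y":0.15,"z":-11,"wx":0,"wy":0,"wz":0,"gripper":1}
    - {"x":2.6,"y":0.15,"z":-15,"wx":0,"wy":0,"wz":0,"gripper":1}
    - {"x":2.6,"y":0.15,"z":-19,"wx":0,"wy":0,"wz":0,"gripper":1}
    - {"x":2.6,"y":0.15,"z":-22,"wx":0,"wy":0,"wz":0,"gripper":1}
    - {"x":2.6,"y":0.15,"z":-22,"wx":0,"wy":0,"wz":0,"gripper":1}
    - {"x":2.6,"y":0.15,"z":-22,"wx":0,"wy":0,"wz":0,"gripper":1}

```text
time: 14.9
ee_pos: [0.5127, -0.304, 0.1111]
ee_rot: [-3.14, 0.002, -2.995]
force: [0.6, 0.5, 0.1]
width: 0.0869
grip_force: 0.0
```

Call:
step_arm:
  deltas:
    - {"x":0,"y":0,"z":0,"wx":0,"wy":0,"wz":0,"gripper":0.2}
    - {"x":0,"y":0,"z":0,"wx":0,"wy":0,"wz":0,"gripper":0}
    - {"x":0,"y":0,"z":0,"wx":0,"wy":0,"wz":0,"gripper":0}
    - {"x":0,"y":0,"z":0,"wx":0,"wy":0,"wz":0,"gripper":0}
    - {"x":0,"y":0,"z":0,"wx":0,"wy":0,"wz":0,"gripper":0}
    - {"x":0,"y":0,"z":0,"wx":0,"wy":0,"wz":0,"gripper":0}
    - {"x":0,"y":0,"z":0,"wx":0,"wy":0,"wz":0,"gripper":0}
  grip_force: 45

```text
time: 15.78
ee_pos: [0.5119, -0.3041, 0.1097]
ee_rot: [-3.141, 0.0, -2.996]
force: [-0.1, -1.0, 1.1]
width: 0.0514
grip_force: 45.0
```

Call:
step_arm:
  deltas:
    - {"x":0,"y":0,"z":0.3,"wx":0,"wy":0,"wz":0,"gripper":0}
    - {"x":0,"y":0,"z":0.6,"wx":0,"wy":0,"wz":0,"gripper":0}
    - {"x":0,"y":0,"z":1.0,"wx":0,"wy":0,"wz":0,"gripper":0}
    - {"x":0,"y":0,"z":1.4,"wx":0,"wy":0,"wz":0,"gripper":0}
    - {"x":0,"y":0,"z":1.8,"wx":0,"wy":0,"wz":0,"gripper":0}
    - {"x":0,"y":0,"z":2.4,"wx":0,"wy":0,"wz":0,"gripper":0}
    - {"x":0,"y":0,"z":3.5,"wx":0,"wy":0,"wz":0,"gripper":0}
    - {"x":0,"y":0,"z":6,"wx":0,"wy":0,"wz":0,"gripper":0}
    - {"x":0,"y":0,"z":10,"wx":0,"wy":0,"wz":0,"gripper":0}
    - {"x":0,"y":0,"z":15,"wx":0,"wy":0,"wz":0,"gripper":0}
    - {"x":0,"y":0,"z":15,"wx":0,"wy":0,"wz":0,"gripper":0}
  grip_force: 55

```text
time: 17.15
ee_pos: [0.5142, -0.3039, 0.2649]
ee_rot: [-3.136, 0.006, -2.995]
force: [0.5, 0.2, -2.9]
width: 0.0514
grip_force: 54.9
```

```bash
python3 - <<'E'
from sl import *
s=state();print(s['time'],np.round(s['ee_pos'],4),np.round(s['ee_rot'],3),np.round(s['force'],1),np.round(s['ft_torque'],2),s['width'],np.round(s['joint_positions'],2))
im,d,P=snap('wrist','w7');im2,d2,P2=snap('scene','s7')
W=world(P2,d2);c=np.linalg.norm(np.where(np.isnan(W),9,W)-np.array(s['ee_pos'])+[0,0,.05],axis=2); v,u=np.unravel_index(c.argmin(),c.shape);print(u,v)
a=cv2.resize(im2[max(v-60,0):v+60,u-80:u+80],(400,300),interpolation=cv2.INTER_CUBIC); b=cv2.resize(im,(400,300))
cv2.imwrite('pics/c3.png',np.vstack([a,b])[:,:,::-1])
E
```

```text
17.15 [ 0.5142 -0.3039  0.2649] [-3.136  0.006 -2.995] [ 0.5  0.2 -2.9] [ 0.07 -0.14  0.07] 0.05141037249875349 [ 1.16  0.28 -0.81  1.54  0.21  1.4   2.05]
263 136
```

View pics/c3.png

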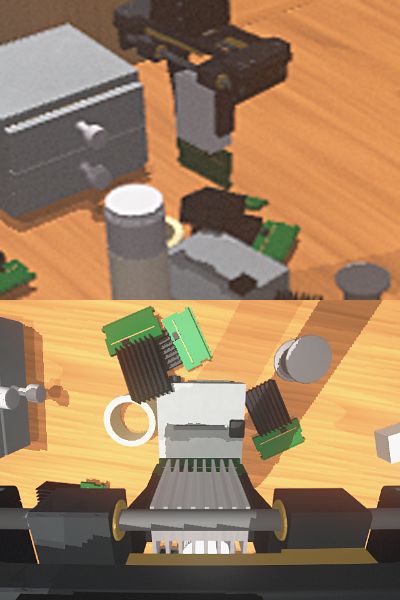

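The large module is free and held. The scene crop shows it hanging under the gripper with the board at (205,160). The wrist crop shows the empty socket at (200,428). I'll measure its tilt in the grip.

```bash
python3 - <<'E'
from sl import *
s=state();im,d,P=load('w7');W=world(P,d);t=toolframe(W,s)*1000
ok=np.isfinite(t[...,0])&(abs(t[...,1])<50)&(abs(t[...,0])<40)&(t[...,2]<110)&(t[...,2]>-40)
q=t[ok]
for z in range(-35,105,8):
    b=q[(abs(q[:,2]-z)<4)&(abs(q[:,1])<24)]
    if len(b)>5: print(z,len(b),'x pct',np.percentile(b[:,0],[5,50,95]).round(1))
g=(im[...,1].astype(int)>im[...,0]+12)&ok&(t[...,2]>20)
b=t[g];print('green',len(b),np.percentile(b,[1,50,99],axis=0).round(1).tolist())
b=q[(q[:,2]>45)&(q[:,2]<95)&(abs(q[:,0])<25)];print(len(b),np.percentile(b[:,1],[1,99]),np.percentile(b[:,2],[99]))
E
```

```text
-35 3953 x pct [-14.   -4.2  14. ]
-27 869 x pct [-16.9  13.5  14.2]
-19 1186 x pct [ 2.1  8.1 13.8]
-11 1201 x pct [ 1.8  4.4 13.5]
-3 1009 x pct [ 1.6  3.7 13.2]
5 885 x pct [ 1.3  3.2 12.9]
13 814 x pct [ 1.1  4.  12.7]
21 669 x pct [ 0.8  3.3 12.4]
29 609 x pct [ 0.6  2.3 12.1]
37 367 x pct [ 0.3  2.4 11.9]
45 229 x pct [-2.  -1.3  1.6]
53 179 x pct [-2.3 -1.7 -0.7]
61 226 x pct [-2.6 -2.2 -1.8]
69 218 x pct [-2.9 -2.5 -2.1]
77 237 x pct [-3.2 -2.8 -2.4]
green 1147 [[-5.3, -31.3, 38.6], [-2.3, 16.1, 63.5], [-1.1, 40.1, 79.7]]
1807 [-38.66826824  40.36767952] [79.57224047]
```

Call:
step_arm:
  deltas:
    - {"x":0,"y":5,"z":1.5,"wx":0,"wy":0,"wz":0,"gripper":0}
    - {"x":2,"y":10,"z":1.5,"wx":0,"wy":0,"wz":-0.1,"gripper":0}
    - {"x":4,"y":15,"z":1.5,"wx":0,"wy":0,"wz":-0.2,"gripper":0}
    - {"x":6,"y":20,"z":1.5,"wx":0,"wy":0,"wz":-0.3,"gripper":0}
    - {"x":8,"y":25,"z":1.5,"wx":0,"wy":0,"wz":-0.4,"gripper":0}
    - {"x":10,"y":30,"z":1.5,"wx":0,"wy":0,"wz":-0.5,"gripper":0}
    - {"x":12,"y":35,"z":1.5,"wx":0,"wy":0,"wz":-0.6,"gripper":0}
    - {"x":14,"y":40,"z":1.5,"wx":0,"wy":0,"wz":-0.7,"gripper":0}
    - {"x":15.5,"y":45,"z":1.5,"wx":0,"wy":0,"wz":-0.724,"gripper":0}
    - {"x":16.1,"y":48.3,"z":1.5,"wx":0,"wy":0,"wz":-0.724,"gripper":0}
    - {"x":16.1,"y":48.3,"z":1.5,"wx":0,"wy":0,"wz":-0.724,"gripper":0}
    - {"x":16.1,"y":48.3,"z":-4,"wx":0,"wy":0,"wz":-0.724,"gripper":0}
    - {"x":16.1,"y":48.3,"z":-8,"wx":0,"wy":0,"wz":-0.724,"gripper":0}
    - {"x":16.1,"y":48.3,"z":-10.5,"wx":0,"wy":0,"wz":-0.724,"gripper":0}
    - {"x":16.1,"y":48.3,"z":-10.5,"wx":0,"wy":0,"wz":-0.724,"gripper":0}

```text
time: 19.12
ee_pos: [0.6707, 0.1765, 0.1504]
ee_rot: [-3.135, -0.004, 2.563]
force: [0.3, 0.1, -2.4]
width: 0.0515
grip_force: 54.9
```

Call:
step_arm:
  deltas:
    - {"x":0,"y":0,"z":0,"wx":0.019,"wy":0.029,"wz":0,"gripper":0}
    - {"x":0,"y":0,"z":0,"wx":0.019,"wy":0.029,"wz":0,"gripper":0}
    - {"x":0,"y":0,"z":0,"wx":0.019,"wy":0.029,"wz":0,"gripper":0}
    - {"x":0,"y":0,"z":0,"wx":0.019,"wy":0.029,"wz":0,"gripper":0}

```text
time: 19.62
ee_pos: [0.6729, 0.1795, 0.1552]
ee_rot: [3.141, -0.034, 2.564]
force: [0.0, -0.1, -2.4]
width: 0.0518
grip_force: 55.0
```

```bash
cat > ins.py <<'E'
from sl import *
def look(tag,c=(.6762,.1778)):
    s=state();print(s['time'],np.round(s['ee_pos'],4),np.round(s['ee_rot'],4),np.round(s['force'],1),s['width'])
    im,d,P=snap('wrist',tag);W=world(P,d);a=s['ee_rot'][2];ex=np.array([np.cos(a),np.sin(a)]);ey=np.array([np.sin(a),-np.cos(a)])
    q=W[...,:2]-np.array(s['ee_pos'][:2]);h=np.stack([q@ex,q@ey,W[...,2]],2)*1000   # horizontal tool frame, z world
    ok=np.isfinite(h[...,0])&(abs(h[...,1])<46)&(abs(h[...,0])<35)
    z0=s['ee_pos'][2]*1000
    for dz in(-5,-15,-25,-33,-45,-55,-65,-75):
        b=h[ok&(abs(h[...,2]-z0-dz)<4)]; lim=20 if dz>-40 else 38; b=b[abs(b[:,1])<lim]
        if len(b)>20:print('dz',dz,'face x',np.percentile(b[:,0],[50,90,97]).round(1))
    b=h[ok&(h[...,2]<z0-48)&(h[...,2]>z0-90)&(h[...,2]>38)&(h[...,0]<12)];print('board y',np.percentile(b[:,1],[1,99]).round(1),'lowest dz',np.percentile(b[:,2],2)-z0)
    top=(abs(W[...,2]-.034)<.004)&(np.hypot(W[...,0]-c[0],W[...,1]-c[1])<.075)
    b=h[top];e=b[abs(b[:,1])<45];print('carrier',len(b),'y edges',np.percentile(b[:,1],[.3,99.7]).round(1),'x range',np.percentile(b[:,0],[.5,99.5]).round(1)); r=rect(W[top]);print(r)
E
python3 -c "
from ins import *
look('w8')"
```

```text
19.625 [0.6729 0.1795 0.1552] [ 3.1408 -0.034   2.5641] [ 0.  -0.1 -2.4] 0.05179070544773522
dz -5 face x [ 6.6 17.  17.2]
dz -15 face x [ 6.6 17.  17.3]
dz -25 face x [ 6.6 17.1 17.3]
dz -33 face x [ 6.8 17.1 17.4]
dz -45 face x [ 6.  17.  17.2]
dz -55 face x [4.3 6.3 7.3]
dz -65 face x [4.3 4.6 4.8]
dz -75 face x [4.3 4.7 4.8]
board y [-38.4  40.9] lowest dz -84.1001903737691
carrier 6352 y edges [-59.3  60.5] x range [-26.2  21.8]
(array([676. , 178.3]), array([120.6,  50.6]), -33.1)
```

View pics/w8.png

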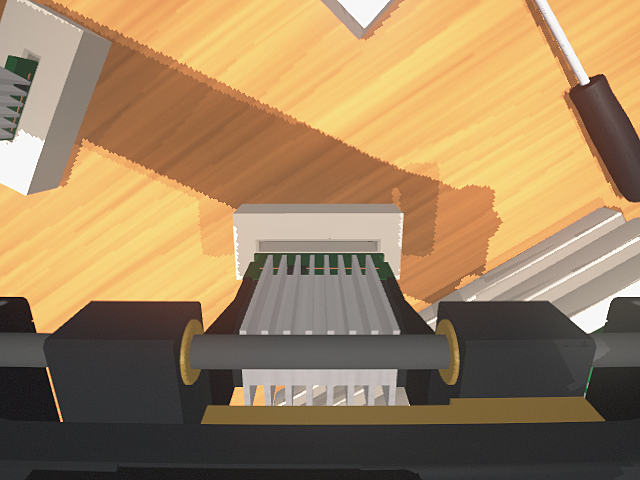

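The module now hangs upright in the grip. In the picture the slot is at (318,246), just beyond the board at (320,266). It needs a shift of about 4.5 mm away from the camera, then I'll lower it to just above the slot and re-measure.

Call:
step_arm:
  deltas:
    - {"x":0.34,"y":-0.3,"z":0,"wx":0,"wy":0,"wz":0,"gripper":0}
    - {"x":0.34,"y":-0.3,"z":-1.4,"wx":0,"wy":0,"wz":0,"gripper":0}
    - {"x":0.34,"y":-0.3,"z":-2.6,"wx":0,"wy":0,"wz":0,"gripper":0}
    - {"x":0.34,"y":-0.3,"z":-2.6,"wx":0,"wy":0,"wz":0,"gripper":0}
    - {"x":0.34,"y":-0.3,"z":-2.6,"wx":0,"wy":0,"wz":0,"gripper":0}

```text
time: 20.3
ee_pos: [0.6761, 0.1764, 0.1284]
ee_rot: [3.141, -0.035, 2.564]
force: [0.2, -0.0, -2.4]
width: 0.0515
grip_force: 55.0
```

```bash
python3 -c "
from ins import *
look('w9')
im,d,P=snap('scene','s9');a=im[225:325,280:413];cv2.imwrite('pics/c4.png',cv2.resize(a,(798,600),interpolation=cv2.INTER_CUBIC)[:,:,::-1])"
```

```text
20.3 [0.6761 0.1764 0.1284] [ 3.1414 -0.035   2.564 ] [ 0.2 -0.  -2.4] 0.051546116809448456
dz -5 face x [ 6.8 17.  17.2]
dz -15 face x [ 6.6 17.1 17.2]
dz -25 face x [ 7.3 17.2 17.3]
dz -33 face x [ 6.6 17.2 17.4]
dz -45 face x [ 6.  17.  17.2]
dz -55 face x [4.4 5.  7.3]
dz -65 face x [4.3 4.6 4.7]
dz -75 face x [4.4 4.7 4.9]
board y [-38.3  40.8] lowest dz -84.06826125702298
carrier 7762 y edges [-58.5  61.3] x range [-22.5  26.1]
(array([676.1, 178. ]), array([120.8,  51. ]), -33.1)
```

View pics/c4.png

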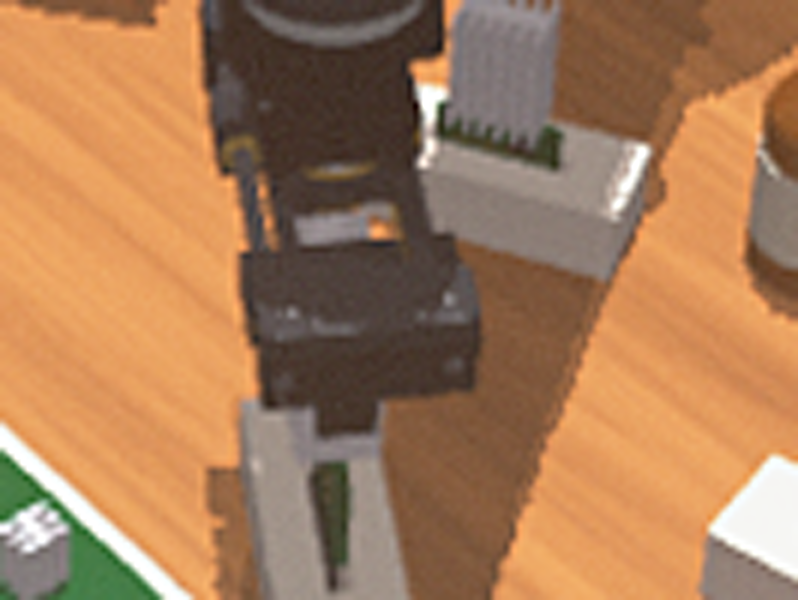

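The scene crop shows the board at (330,510) lined up with the slot. The offsets agree with the wrist measurement to within 0.3 mm. Lowering.

Call:
step_arm:
  deltas:
    - {"x":0,"y":0,"z":-0.5,"wx":0,"wy":0,"wz":0,"gripper":0}
    - {"x":0,"y":0,"z":-0.9,"wx":0,"wy":0,"wz":0,"gripper":0}
    - {"x":0,"y":0,"z":-1.3,"wx":0,"wy":0,"wz":0,"gripper":0}
    - {"x":0,"y":0,"z":-1.6,"wx":0,"wy":0,"wz":0,"gripper":0}
    - {"x":0,"y":0,"z":-1.6,"wx":0,"wy":0,"wz":0,"gripper":0}

```text
time: 21.02
ee_pos: [0.676, 0.1761, 0.1122]
ee_rot: [-3.141, -0.035, 2.564]
force: [0.6, 0.1, -3.8]
width: 0.0516
grip_force: 54.9
```

Call:
step_arm:
  deltas:
    - {"x":0,"y":0,"z":-0.5,"wx":0,"wy":0,"wz":0,"gripper":0}
    - {"x":0,"y":0,"z":-1.0,"wx":0,"wy":0,"wz":0,"gripper":0}
    - {"x":0,"y":0,"z":-1.4,"wx":0,"wy":0,"wz":0,"gripper":0}
    - {"x":0,"y":0,"z":-1.7,"wx":0,"wy":0,"wz":0,"gripper":0}
    - {"x":0,"y":0,"z":-1.75,"wx":0,"wy":0,"wz":0,"gripper":0}
    - {"x":0,"y":0,"z":-1.75,"wx":0,"wy":0,"wz":0,"gripper":0}

```text
time: 21.78
ee_pos: [0.6762, 0.1762, 0.0951]
ee_rot: [3.141, -0.035, 2.564]
force: [-0.4, 0.5, -3.0]
width: 0.0516
grip_force: 55.0
```

Call:
step_arm:
  deltas:
    - {"x":0,"y":0,"z":-0.05,"wx":0,"wy":0,"wz":0,"gripper":0}
    - {"x":0,"y":0,"z":-0.1,"wx":0,"wy":0,"wz":0,"gripper":0}
    - {"x":0,"y":0,"z":-0.1,"wx":0,"wy":0,"wz":0,"gripper":0}

```text
time: 22.15
ee_pos: [0.6763, 0.1763, 0.0948]
ee_rot: [3.141, -0.034, 2.564]
force: [-1.8, -0.7, 1.8]
width: 0.0516
grip_force: 54.9
```

Call:
step_arm:
  deltas:
    - {"x":0,"y":0,"z":0,"wx":0,"wy":0,"wz":0,"gripper":0.25}
    - {"x":0,"y":0,"z":0,"wx":0,"wy":0,"wz":0,"gripper":0.4}
    - {"x":0,"y":0,"z":0,"wx":0,"wy":0,"wz":0,"gripper":0.8}
    - {"x":0,"y":0,"z":0,"wx":0,"wy":0,"wz":0,"gripper":0.8}
    - {"x":0,"y":0,"z":5,"wx":0,"wy":0,"wz":0,"gripper":1}
    - {"x":0,"y":0,"z":10,"wx":0,"wy":0,"wz":0,"gripper":1}
    - {"x":0,"y":0,"z":15,"wx":0,"wy":0,"wz":0,"gripper":1}
    - {"x":-2.5,"y":1.6,"z":20,"wx":-0.019,"wy":-0.029,"wz":0,"gripper":1}
    - {"x":-2.5,"y":1.6,"z":21,"wx":-0.019,"wy":-0.029,"wz":0,"gripper":1}
    - {"x":-2.5,"y":1.6,"z":21,"wx":-0.019,"wy":-0.029,"wz":0,"gripper":1}

```text
time: 23.4
ee_pos: [0.6516, 0.192, 0.3046]
ee_rot: [3.141, 0.002, 2.564]
force: [0.3, 0.1, -0.7]
width: 0.0873
grip_force: 0.0
```

```bash
python3 - <<'E'
from sl import *
s=state();print(s['time'],np.round(s['ee_pos'],4),np.round(s['ee_rot'],3))
im,d,P=snap('wrist','w10')
meas('w10',[('wide',(.676,.178),.085,.03,.040),('large',(.676,.178),.06,.12,.135),('done',(.533,.332),.06,.106,.118),('full',(.533,.332),.085,.03,.040),('small',(.482,.067),.06,.105,.118),('narrow',(.482,.067),.085,.03,.04)])
slope('w10',(.676,.178),-33.1,.12,.135)
snap('top','t10');meas('t10',[('small',(.482,.067),.05,.106,.12),('done',(.533,.332),.06,.106,.118)])
E
```

```text
23.4 [0.6516 0.192  0.3046] [3.141e+00 2.000e-03 2.564e+00]
w10 wide 3151 [676.3 178.2] [120.4  51. ] -33.1 [0.0322 0.0341 0.0356]
w10 large 1230 [680.4 175.2] [51.9 32.6] -33.4 [0.1221 0.1259 0.1273]
w10 done 277 [540.8 319.2] [26.5 13.7] -32.8 [0.1066 0.1108 0.1126]
w10 full 3197 [536.1 322.7] [98.8 50.9] 13.4 [0.0326 0.0341 0.0355]
w10 small 1243 [485.   69.1] [38.7 28.9] 27.4 [0.1062 0.1106 0.1122]
w10 narrow 4058 [481.4  67.3] [121.1  51. ] 28.1 [0.0324 0.0341 0.0355]
w10 (0.676, 0.178) 951 slopes deg [-2.14 -0.25] z0 0.1262 xp range [-0.0105  0.0204] [-0.0256  0.0258]
t10 small 0
t10 done 212 [530.5 331.6] [41.4 28.6] 11.7 [0.1069 0.1125 0.1166]
```

```bash
python3 -c "
from cell import *
print(hand_in())"
```

```text
the job is handed in; nothing more can be done
None
```

I moved the small module to the short-slot carrier, then put the large module in the long-slot carrier, and handed the job in at about 23 s. Both are fully down and centred, but each leans about 2° in its slot's play, as the bystander module in its carrier seems to. I didn't re-measure the other bystanders, but no unexpected contact forces showed.

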